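# Rack the shaft canister heavy end down

## Task

Pick up the grey canister with the yellow handle by its handle: a used drive shaft is packed inside, and its heavy end, which cannot be seen, dips when it hangs. Lay it in the empty bay of the sloping orange rack with the heavy end low, against or near the stop (the other way round it tips out), let go, and leave the blue-handled canister where it lies.

Things in the scene. Friction and masses are not known exactly. Their poses are not given: they have to be found in the camera images.
- yellow_grip (a point): Centre of the yellow handle's flat grip bar, 12 mm thick (its x, along the canister: close on this), 58 long (y), 24 tall (z, up). It turns freely on a pivot at the canister's mid-length 40 mm below, up to 57 degrees either way; a weak spring stands it up. With the canister lying on the table: 123 mm above the table, 70 mm above the tube's top.
- yellow_mid (a point): Centre of the canister to store: grey tube, 50 mm diameter, square black end caps 56 mm, 200 mm long (x), z up, 0.6 kg. Handle pivot 55 mm above this point. Ends look alike; the heavy one may be +x or -x. Hung by its handle it tilts about 35 degrees, heavy end down, still after about 1 s.
- bay: Empty bay of the fixed sloping orange rack; the bay 100 mm to +y holds a green-handled canister. Origin: where a stored canister's middle goes, at bed level. x: down the slope, 25 degrees below level; y: across; z: square to the bed. Bed from x = 8 mm to the stop at 114 mm (26 mm high); guides 18 mm high, 86 mm apart. A stored canister's centre is 28 mm above the bed, its high end overhangs.
- blue_mid (a point): Centre of the other loose canister on the table, of the same shape and size but with a blue handle, to be left alone.

How it is judged:
On the way:
1. the canister with the yellow handle is lifted clear of the table (height (world z) of yellow_mid above 0.08 m), for 0.2 s.
At the end, for the whole second after the job is handed in: The yellow-handled canister rests released in the empty bay: centre within 30 mm of the bay's origin along the slope, 22 mm across, 10 mm of its stored height, lined up within 11 degrees (it stays so only heavy end low), at rest. The blue-handled canister is within 30 mm of its start (x of yellow_mid in the frame of bay between -0.03 and 0.03 m and y of yellow_mid in the frame of bay between -0.022 and 0.022 m and z of yellow_mid in the frame of bay between 0.018 and 0.04 m and angle between the x axis of yellow_mid and the x axis of bay, either way round below 0.2 rad and linear speed of yellow below 0.03 m/s and distance of blue_mid from where it was at the start of the episode below 0.03 m); the robot touches nothing.
It fails at once if the canister with the blue handle is moved more than 50 mm (distance of blue_mid from where it was at the start of the episode above 0.05 m).
It also fails if it takes over 45 s, if anything falls off the work surface, if the arm or the gripper's body presses on something with over 40 N, if the wrist force passes 120 N, or if a joint passes its speed limit or range.

## Robot

A 7-joint arm with a two-finger parallel gripper is mounted at the origin on the work surface. World frame = base frame: x ahead of the robot, y to its left, z up, the work surface at z = 0. Lengths are in m, angles in rad, forces in N, time in s.
With the tool pointing down it reaches from about 0.35 to 0.9 m from the base axis. Payload 19.9 kg.
Tool frame: the origin (TCP) lies at the very end of the fingers, on their centre line; the grasp point (between the pads) lies 19 mm behind it (robot.tcp_to_grasp is the distance from the TCP to the grasp point, in m); z points along the fingers, x is the direction in which the jaws open and shut, and the axes are right-handed (so a half turn about z gives the same grasp; the last joint's range is limited). The gripper opens to 94 mm and grips with 3 to 60 N. Pads are 16 mm wide; open, the fingers measure 119 mm over their backs; the gripper's body (75 mm by 177 mm) begins 78 mm behind the grasp point.
Start: joints at [-1.278, 0.417, -0.01, 1.614, 0.005, 1.111, -0.053], TCP at [0.205, 0.59, 0.205] pointing down, gripper open.
Joint ranges: [-2.81, 2.81], [-0.39, 2.02], [-1.27, 1.25], [0.06, 2.57], [-1.19, 4.33], [0.19, 2], [-2.82, 2.82]. Speed limits (rad/s): [1.89, 1.89, 2.39, 2.39, 3.01, 3.01, 3.01].

## Interface

Orientations are given as a unit quaternion [w, x, y, z].
In Python, from station import robot, eyes gives the robot as it stands.
- The arm moves only by the tool carry_out, never from a script. Its argument "plan" is a list of rows, each a list of 7 numbers: the closure in counts, from 0 (fully open) to 255 (shut), then the shift along the tool's x, y, z in m, then the turn, a rotation vector about the tool's x, y, z in rad. A call has 1 to 20 rows; each row shifts and turns the commanded pose from where the row before left it, along the tool's axes as they then stand; what a row does not reach is not made up. A row lasts 1/12 s, in which the tool goes at most 41.7 mm and 7.16 degrees, less where a joint would pass 70% of its speed; a pose out of reach is approached as far as the arm can. A call is refused whole if a number of a shift passes 0.0417 or a number of a turn 0.125, either way. A call with a gripper value outside its range is refused whole. The fingers move at their own pace and stop on an object; "grip_force" is the grip in N (left out, the last holds). Time passes only in rows, so rows that do not move let the fingers close. It gives the time, the measured TCP pose, the force and the opening at its end, in the units of the state.
- robot.state(): the state, without advancing time (a new reading comes with each control period).
- eyes.camera(name): name is "scene" or "top"; returns (picture, depth): 384x512x3 uint8, red, green, blue; 384x512 float32, m along the optical axis (not along the pixel's ray), 0 where there is no reading.
- eyes.calibration(name): a dict with "camera_matrix" (3x3 intrinsics, pixels), "dist_coeffs" ([k1, k2, p1, p2, k3] as OpenCV has them; the pictures are not rectified), "origin" and "rotation" of the camera in the world. Camera axes: x right, y down, z forward; pixel columns grow to the right and rows downward; lengths in m; the calibration is good to about 2 mm. A picture is of the moment at which its call begins. calibration takes no time and is no camera call.
- robot.finish_job(): hands the job in, once; it reports no verdict.
The state is a dict: "clock": time; "joints": joint angles; "dq": joint speeds; "effort": joint torques, N m; "position": TCP position; "orientation": TCP orientation; "wrist_force": force on the tool from outside, world axes, zero at the start; "moment": the same for the moment, N m; "finger_gap": finger opening in m.
Only numpy, scipy, OpenCV 4.12 (cv2) and the standard library are available. Lean on these libraries where they do the work, as an engineer would, in place of code of your own. Each camera call takes 0.05 s, during which the arm holds its last target.

## Working session

There is one attempt and no reset: what is moved stays moved. The work goes in short steps, Python scripts to look and compute and a tool call to move; the robot and the scene stay as the last step left them, time stands still between calls to the robot, and variables do not carry over. Pictures are saved under pics/ and viewed, and the job is handed in when it is done.

Besides the shell and the picture viewer there is one more tool, called after ">>>" as name(argument=value, ...), one argument or row to a line, values as JSON. carry_out: Moves the arm, as the interface text tells. Its arguments: {"type":"object","properties":{"plan":{"type":"array"},"grip_force":{"type":"number"}},"required":["plan"]}

```bash
ls; mkdir -p pics
python3 - <<'E'
from station import robot, eyes
import cv2, numpy as np
print(robot.state())
for n in ("scene","top"):
    p,d=eyes.camera(n); c=eyes.calibration(n); print(n,c)
    cv2.imwrite(f"pics/{n}0.png",p[:,:,::-1]); np.savez(f"pics/{n}0.npz",p=p,d=d)
E
```

```text
pics
{'clock': 0.0, 'joints': array([-1.27850469,  0.41796575, -0.01029047,  1.61413703,  0.00472724,
        1.11070169, -0.05300237]), 'dq': array([ 0.00177061, -0.00258349,  0.00059896,  0.00025843, -0.0012122 ,
        0.00082798, -0.00118207]), 'effort': array([ 1.68598507e-05, -8.51227355e+01,  6.37952853e-01, -4.26004386e+01,
       -4.89250710e-02,  1.84443360e-02,  6.03196213e-05]), 'position': array([0.20467588, 0.59015547, 0.2048461 ]), 'orientation': array([ 3.91552445e-04,  8.14745744e-01,  5.79818092e-01, -4.47456431e-04]), 'wrist_force': array([0.2820849 , 0.0264858 , 0.27644067]), 'moment': array([ 0.0435124 , -0.00430446, -0.01530751]), 'finger_gap': 0.09375120980963514}
scene {'camera_matrix': array([[402.15040021,   0.        , 254.93359104],
       [  0.        , 402.15040021, 199.82069704],
       [  0.        ,   0.        ,   1.        ]]), 'dist_coeffs': array([0.01975394, 0.        , 0.        , 0.        , 0.        ]), 'origin': array([1.0590576 , 0.45846386, 0.83816636]), 'rotation': array([-0.1474925 ,  0.37258821,  0.85006045, -0.34179119])}
top {'camera_matrix': array([[456.81352949,   0.        , 255.61255622],
       [  0.        , 456.81352949, 193.28971475],
       [  0.        ,   0.        ,   1.        ]]), 'dist_coeffs': array([-0.00580722,  0.        ,  0.        ,  0.        ,  0.        ]), 'origin': array([ 0.45911956, -0.03363473,  1.17939818]), 'rotation': array([ 0.02442787, -0.70452837,  0.70901082, -0.01862015])}
```

View pics/scene0.png

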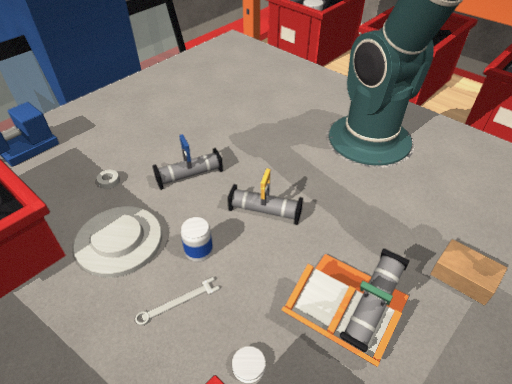

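View pics/top0.png

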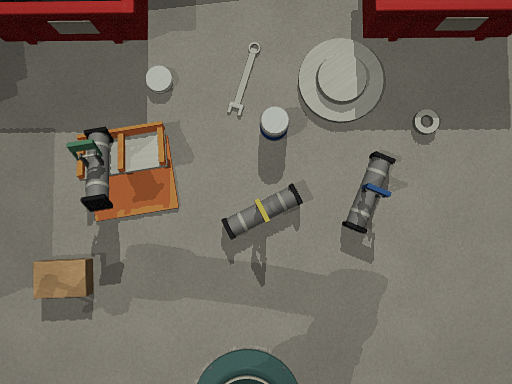

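```bash
cat > h.py <<'E'
import numpy as np, cv2
from scipy.spatial.transform import Rotation as R
def rot(q): return R.from_quat([q[1],q[2],q[3],q[0]])
def cloud(d,c):
    h,w=d.shape
    uv=np.stack(np.meshgrid(np.arange(w),np.arange(h)),-1).reshape(-1,1,2).astype(np.float64)
    n=cv2.undistortPoints(uv,c["camera_matrix"],c["dist_coeffs"]).reshape(h,w,2)
    P=np.concatenate([n,np.ones((h,w,1))],-1)*d[...,None]
    q=np.asarray(c["rotation"])
    W=(P.reshape(-1,3)@(rot(q).as_matrix() if q.size==4 else q).T+c["origin"]).reshape(h,w,3)
    W[d<=0]=np.nan
    return W
def proj(X,c):
    q=np.asarray(c["rotation"]); M=rot(q).as_matrix()
    P=(np.atleast_2d(X)-c["origin"])@M
    return cv2.projectPoints(P,np.zeros(3),np.zeros(3),c["camera_matrix"],c["dist_coeffs"])[0].reshape(-1,2)
E
python3 - <<'E'
from station import eyes
from h import *
for n,b in (("top",(60,110,200,230)),("top",(210,170,400,250)),("scene",(220,160,430,360))):
    z=np.load(f"pics/{n}0.npz"); W=cloud(z["d"],eyes.calibration(n))
    a=z["p"][b[1]:b[3],b[0]:b[2],::-1]; cv2.imwrite(f"pics/c_{n}{b[0]}.png",cv2.resize(a,None,fx=4 if b[0]!=60 else 5,fy=4 if b[0]!=60 else 5,interpolation=cv2.INTER_CUBIC)[:600,:800])
z=np.load("pics/top0.npz"); W=cloud(z["d"],eyes.calibration("top"))
for u,v in [(262,210),(240,222),(285,197),(370,190),(300,250),(145,155),(130,150),(150,135),(140,190),(120,190),(160,190),(95,170),(95,140),(97,200)]: print(u,v,W[v,u].round(4))
W=cloud(np.load("pics/scene0.npz")["d"],eyes.calibration("scene"))
for u,v in [(265,185),(265,203),(320,285),(330,270),(330,300),(310,290)]: print(u,v,W[v,u].round(4))
E
```

```text
262 210 [ 0.4846 -0.0396  0.1302]
240 222 [0.4573 0.0144 0.0507]
285 197 [ 0.5184 -0.0973  0.0491]
370 190 [ 0.5299 -0.2915  0.1163]
300 250 [ 0.3844 -0.1374 -0.0028]
145 155 [nan nan nan]
130 150 [0.6382 0.2881 0.0516]
150 135 [0.6779 0.2414 0.0392]
140 190 [0.5408 0.2728 0.0111]
120 190 [0.5412 0.3246 0.0103]
160 190 [0.5405 0.2213 0.0109]
95 170 [0.579  0.3445 0.136 ]
95 140 [0.6552 0.3586 0.1002]
97 200 [0.5081 0.3268 0.1695]
265 185 [ 0.4994 -0.0276  0.1181]
265 203 [ 0.4999 -0.026   0.0522]
320 285 [0.6161 0.2388 0.0716]
330 270 [0.5312 0.2146 0.0118]
330 300 [0.6255 0.2737 0.0609]
310 290 [0.635  0.2271 0.0607]
```

View pics/c_top60.png

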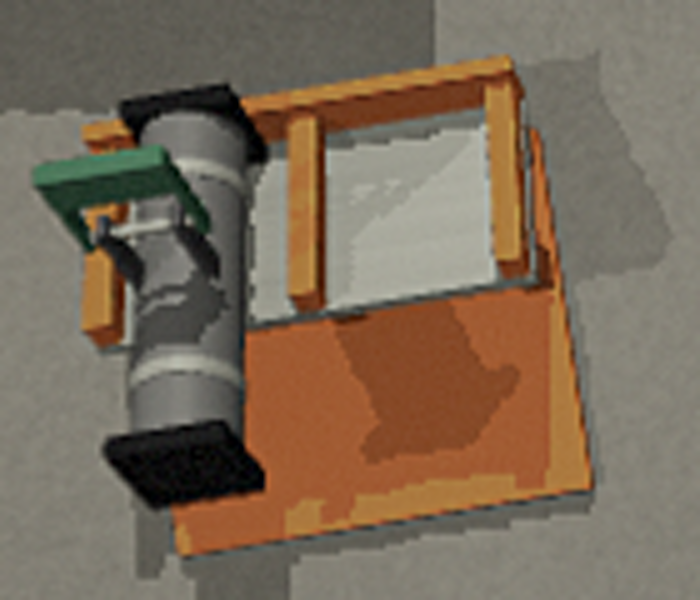

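View pics/c_top210.png

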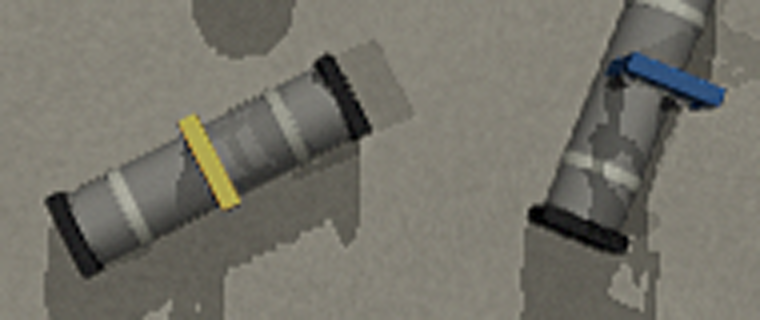

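View pics/c_scene220.png

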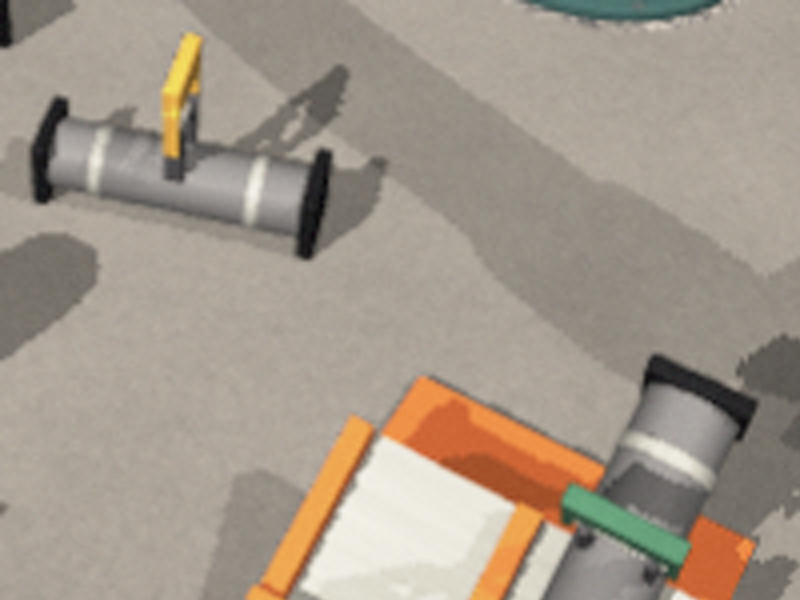

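Run:
```python
from station import eyes
from h import *
z={};W={}
for n in("top","scene"):
    t=np.load(f"pics/{n}0.npz"); z[n]=t; W[n]=cloud(t["d"],eyes.calibration(n))
# bed white pixels in region
for n in("top","scene"):
    X=W[n].reshape(-1,3); hsv=cv2.cvtColor(z[n]["p"],cv2.COLOR_RGB2HSV).reshape(-1,3)
    reg=(X[:,0]>.5)&(X[:,0]<.75)&(X[:,1]>.18)&(X[:,1]<.31)
    bed=reg&(hsv[:,1]<50)&(X[:,2]>.02)&(X[:,2]<.1)
    B=X[bed]; c=np.median(B,0)
    for _ in range(5):
        A=np.c_[B[:,:2],np.ones(len(B))]; co=np.linalg.lstsq(A,B[:,2],rcond=None)[0]; r=B[:,2]-A@co; B=B[abs(r)<max(.004,2*r.std())]
    nn=np.r_[-co[:2],1]; nn/=np.linalg.norm(nn)
    print(n,len(B),"plane",co,"tilt",np.degrees(np.arccos(nn[2])),"downhill yaw",np.degrees(np.arctan2(-co[1],-co[0])), r.std(),B.min(0),B.max(0))
    org=reg&(hsv[:,1]>120)&(hsv[:,0]<20)
    h=X@nn-co[2]*nn[2]
    hh=h[org]; print("height hist",np.histogram(hh,bins=np.arange(-.08,.05,.005)))
    # yellow
    yl=(hsv[:,0]>22)&(hsv[:,0]<34)&(hsv[:,1]>110)&(abs(X[:,1]+.04)<.1)&(X[:,2]>.09)
    Y=X[yl]; print("yellow",len(Y),np.median(Y,0),Y.min(0),Y.max(0)); 
    tube=(X[:,0]>.4)&(X[:,0]<.56)&(X[:,1]>-.15)&(X[:,1]<.06)&(X[:,2]>.01)&(X[:,2]<.07)
    T=X[tube]; m=T.mean(0);u,s,v=np.linalg.svd(T[:,:2]-m[:2],full_matrices=False); a=v[0]; s=(T[:,:2]-m[:2])@a; p=(T[:,:2]-m[:2])@v[1]
    print("tube",len(T),m,"yaw",np.degrees(np.arctan2(a[1],a[0])),np.percentile(s,[0,1,99,100]),np.percentile(p,[1,99]),"mid",m[:2]+a*(s.min()+s.max())/2+v[1]*(np.percentile(p,1)+np.percentile(p,99))/2,np.percentile(T[:,2],[50,99]))
```

```text
top 1171 plane [-0.46019178 -0.07248194  0.36926937] tilt 24.979159021141264 downhill yaw 8.950769015516922 0.0017723263201215235 [0.57726402 0.19165194 0.03364375] [0.6909368  0.30983725 0.08395445]
height hist (array([222, 227, 204, 123,  19,  18,  28,  22,  16,   8,   9,   2,   4,
         1,   7,   3,  58,  95, 109, 332, 123, 105,   1,   0,   0]), array([-8.0000000e-02, -7.5000000e-02, -7.0000000e-02, -6.5000000e-02,
       -6.0000000e-02, -5.5000000e-02, -5.0000000e-02, -4.5000000e-02,
       -4.0000000e-02, -3.5000000e-02, -3.0000000e-02, -2.5000000e-02,
       -2.0000000e-02, -1.5000000e-02, -1.0000000e-02, -5.0000000e-03,
        6.9388939e-17,  5.0000000e-03,  1.0000000e-02,  1.5000000e-02,
        2.0000000e-02,  2.5000000e-02,  3.0000000e-02,  3.5000000e-02,
        4.0000000e-02,  4.5000000e-02]))
yellow 116 [ 0.48332948 -0.039638    0.13366791] [ 0.45930381 -0.05552562  0.12932787] [ 0.50984593 -0.02369001  0.13749318]
tube 1524 [ 0.4835173  -0.03902138  0.04811017] yaw 116.88065989949979 [-0.09999536 -0.09817353  0.09777032  0.09918353] [-0.02523977  0.02460092] mid [ 0
[... 493 characters left out ...]
2, -5.5000000e-02, -5.0000000e-02, -4.5000000e-02,
       -4.0000000e-02, -3.5000000e-02, -3.0000000e-02, -2.5000000e-02,
       -2.0000000e-02, -1.5000000e-02, -1.0000000e-02, -5.0000000e-03,
        6.9388939e-17,  5.0000000e-03,  1.0000000e-02,  1.5000000e-02,
        2.0000000e-02,  2.5000000e-02,  3.0000000e-02,  3.5000000e-02,
        4.0000000e-02,  4.5000000e-02]))
yellow 53 [ 0.4929371  -0.03672578  0.13501118] [ 0.46126528 -0.05145186  0.11107675] [ 0.51155286 -0.02348294  0.13912612]
tube 1393 [ 0.49575579 -0.03331836  0.04330066] yaw 117.13922566530334 [-0.10284843 -0.10014265  0.09737272  0.09771862] [-0.03456047  0.01614419] mid [ 0.48873145 -0.03980121] [0.04681392 0.06159126]
```

Run:
```python
from station import eyes
from h import *
for n in("top","scene"):
    t=np.load(f"pics/{n}0.npz"); X=cloud(t["d"],eyes.calibration(n)).reshape(-1,3); hsv=cv2.cvtColor(t["p"],cv2.COLOR_RGB2HSV).reshape(-1,3)
    reg=(X[:,0]>.5)&(X[:,0]<.75)&(X[:,1]>.15)&(X[:,1]<.32)&(hsv[:,1]>120)&(hsv[:,0]<20)&(X[:,2]>.03)
    for yaw in (8.5,9.5,10.5):
        M=(R.from_euler("z",yaw,degrees=True)*R.from_euler("y",25,degrees=True)).as_matrix()
        O=np.array([.6,.25,.0]); b=(X-O)@M  # bay-aligned
        h0=np.median(((np.c_[[[.63,.25,0.36927-.46019*.63-.07248*.25]]]-O)@M)[:,2])
        b[:,2]-=h0
        g=reg&(b[:,2]>.013)&(b[:,2]<.022); s=reg&(b[:,2]>.0235)&(b[:,2]<.032)
        st=b[s]
        print(n,yaw,"h0",h0.round(4),"stop x",np.percentile(st[:,0],[2,50,98]).round(4),"y",np.percentile(st[:,1],[2,98]).round(4),"slope",np.polyfit(st[:,1],st[:,0],1).round(3))
        for lo,hi in((-.08,.0),(.0,.09)):
            q=b[g&(b[:,1]>lo)&(b[:,1]<hi)&(b[:,0]<np.percentile(st[:,0],2)-.01)]
            print("  guide",len(q),"y",np.percentile(q[:,1],[2,50,98]).round(4),"x",np.percentile(q[:,0],[1,99]).round(4),"slope",np.polyfit(q[:,0],q[:,1],1)[0].round(3), "z",np.median(q[:,2]).round(4))
        w=(X[:,0]>.5)&(X[:,0]<.75)&(X[:,1]>.2)&(X[:,1]<.28)&(hsv[:,1]<50)&(abs(b[:,2])<.005)
        print("  bed x",np.percentile(b[w,0],[1,99]).round(4))
```

```text
top 8.5 h0 0.068 stop x [0.0573 0.0637 0.0704] y [-0.0552  0.0553] slope [-0.136  0.061]
  guide 166 y [-0.0565 -0.0498 -0.0432] x [-0.0457  0.0463] slope 0.02 z 0.0181
  guide 175 y [0.0436 0.0495 0.0562] x [-0.0468  0.0456] slope -0.012 z 0.0177
  bed x [-0.0464  0.0598]
top 9.5 h0 0.068 stop x [0.0573 0.0637 0.0708] y [-0.0557  0.0536] slope [-0.122  0.061]
  guide 169 y [-0.0567 -0.0504 -0.0441] x [-0.0465  0.0465] slope 0.002 z 0.0178
  guide 177 y [0.0432 0.0491 0.0557] x [-0.046   0.0461] slope -0.024 z 0.0181
  bed x [-0.0466  0.0594]
top 10.5 h0 0.068 stop x [0.0573 0.0636 0.0706] y [-0.0565  0.0519] slope [-0.145  0.061]
  guide 170 y [-0.0574 -0.0511 -0.0445] x [-0.0473  0.0458] slope -0.013 z 0.0175
  guide 177 y [0.0425 0.0483 0.0555] x [-0.0452  0.0468] slope -0.04 z 0.0185
  bed x [-0.0468  0.0591]
scene 8.5 h0 0.068 stop x [0.0612 0.0661 0.071 ] y [-0.0541  0.0536] slope [-0.01   0.066]
  guide 275 y [-0.0567 -0.0502 -0.0442] x [-0.0439  0.0504] slope 0.01 z 0.019
  guide 330 y [0.044  0.0507 0.0575] x [-0.0444  0.0499] slope 0.008 z 0.0178
  bed x [-0.0434  0.0583]
scene 9.5 h0 0.068 stop x [0.0612 0.0662 0.071 ] y [-0.0558  0.0519] slope [0.006 0.066]
  guide 277 y [-0.0576 -0.0508 -0.0449] x [-0.0447  0.0502] slope -0.006 z 0.0187
  guide 326 y [0.0431 0.0502 0.0567] x [-0.0436  0.0502] slope -0.008 z 0.0181
  bed x [-0.0435  0.0581]
scene 10.5 h0 0.068 stop x [0.0608 0.0661 0.0712] y [-0.0574  0.0505] slope [0.022 0.066]
  guide 279 y [-0.0586 -0.0515 -0.0453] x [-0.0454  0.0496] slope -0.022 z 0.0184
  guide 321 y [0.0422 0.0495 0.0564] x [-0.0429  0.0498] slope -0.02 z 0.0185
  bed x [-0.0437  0.0578]
```

>>> carry_out(
  plan=[
    [0,0,0,-0.03,0,0,0],
    [0,-0.0265,0.0247,-0.02,0,0,0],
    [0,-0.0265,0.0247,-0.01,0,0,0],
    [0,-0.0265,0.0247,0,0,0,0],
    [0,-0.0265,0.0247,0,0,0,0],
    [0,-0.0265,0.0247,0,0,0,0],
    [0,-0.0265,0.0247,0,0,0,0],
    [0,-0.0265,0.0247,0,0,0,0],
    [0,-0.0265,0.0247,0,0,0,0],
    [0,-0.0265,0.0247,0,0,0,0],
    [0,-0.0265,0.0247,0,0,0,0],
    [0,-0.0265,0.0247,0,0,0,0],
    [0,-0.0265,0.0247,0,0,0,0],
    [0,-0.0265,0.0247,0,0,0,0],
    [0,-0.0265,0.0247,0,0,0,0],
    [0,-0.0265,0.0247,0,0,0,0],
    [0,-0.0265,0.0247,0,0,0,0],
    [0,-0.0265,0.0247,0,0,0,0],
    [0,-0.0265,0.0247,0,0,0,0],
    [0,-0.0265,0.0247,0,0,0,0],
  ],
  grip_force=30,
)

```text
clock: 1.77
position: [0.4834, -0.0408, 0.2655]
orientation: [0.0, 0.815, 0.58, 0.0]
wrist_force: [0.5, 0.1, -0.1]
finger_gap: 0.0941
```

>>> carry_out(
  plan=[
    [0,0,0,0,0,0,-0.115],
    [0,0,0,0,0,0,-0.115],
    [0,0,0,0,0,0,-0.115],
    [0,0,0,0,0,0,-0.115],
    [0,0,0,0,0,0,-0.115],
    [0,0,0,0,0,0,-0.115],
    [0,0,0,0,0,0,-0.115],
    [0,0,0,0,0,0,0],
    [0,0,0,0,0,0,0],
  ],
)

```text
clock: 2.52
position: [0.4831, -0.039, 0.2654]
orientation: [-0.0, 0.524, 0.852, -0.0]
wrist_force: [-0.6, 0.2, -0.1]
finger_gap: 0.0943
```

```bash
cat > st.py <<'E'
from station import robot
from h import *
import sys
s=robot.state(); M=rot(s["orientation"]).as_matrix()
print("t",round(s["clock"],2),"pos",s["position"].round(4),"xyaw",np.degrees(np.arctan2(M[1,0],M[0,0])).round(2),"z",M[:,2].round(3),"gap",round(s["finger_gap"],4),"F",s["wrist_force"].round(1),"q",s["joints"].round(2))
if len(sys.argv)>3:
    t=np.array(list(map(float,sys.argv[1:4]))); print("tool delta",(M.T@(t-s["position"])).round(4))
E
python3 st.py .484 -.039 .104
```

```text
t 2.52 pos [ 0.4831 -0.039   0.2654] xyaw 116.78 z [-0. -0. -1.] gap 0.0943 F [-0.6  0.2 -0.1] q [-0.46  0.11  0.52  1.89 -0.06  1.16  2.12]
tool delta [-0.0004  0.0009  0.1614]
```

>>> carry_out(
  plan=[
    [0,0,0.001,0.035,0,0,0],
    [0,0,0,0.035,0,0,0],
    [0,0,0,0.035,0,0,0],
    [0,0,0,0.03,0,0,0],
    [0,0,0,0.02,0,0,0],
    [0,0,0,0.006,0,0,0],
    [0,0,0,0,0,0,0],
    [255,0,0,0,0,0,0],
    [255,0,0,0,0,0,0],
    [255,0,0,0,0,0,0],
    [255,0,0,0,0,0,0],
    [255,0,0,0,0,0,0],
    [255,0,0,0,0,0,0],
    [255,0,0,0,0,0,0],
    [255,0,0,0,0,0,0],
    [255,0,0,0,0,0,0],
  ],
)

```text
clock: 3.85
position: [0.4841, -0.0386, 0.1045]
orientation: [0.0, 0.523, 0.853, -0.0]
wrist_force: [-0.3, 0.1, 0.2]
finger_gap: 0.0374
```

```bash
python3 st.py .484 -.039 .104
```

```text
t 3.85 pos [ 0.4841 -0.0386  0.1045] xyaw 116.99 z [ 0. -0. -1.] gap 0.0374 F [-0.3  0.1  0.2] q [-0.39  0.33  0.48  2.06 -0.21  0.8   2.26]
tool delta [-0.0004 -0.0003  0.0005]
```

>>> carry_out(
  plan=[
    [255,0,0,0,0,0,0],
    [255,0,0,0,0,0,0],
    [255,0,0,0,0,0,0],
    [255,0,0,0,0,0,0],
    [255,0,0,0,0,0,0],
    [255,0,0,0,0,0,0],
    [255,0,0,0,0,0,0],
    [255,0,0,0,0,0,0],
    [255,0,0,0,0,0,0],
  ],
)

```text
clock: 4.6
position: [0.4842, -0.0386, 0.1046]
orientation: [0.0, 0.523, 0.853, -0.0]
wrist_force: [1.4, -1.8, 0.7]
finger_gap: 0.0118
```

>>> carry_out(
  plan=[
    [255,0,0,-0.006,0,0,0],
    [255,0,0,-0.012,0,0,0],
    [255,0,0,-0.018,0,0,0],
    [255,0,0,-0.02,0,0,0],
    [255,0,0,-0.02,0,0,0],
    [255,0,0,-0.02,0,0,0],
    [255,0,0,-0.02,0,0,0],
    [255,0,0,-0.02,0,0,0],
    [255,0,0,-0.02,0,0,0],
    [255,0,0,-0.02,0,0,0],
    [255,0,0,-0.02,0,0,0],
    [255,0,0,-0.018,0,0,0],
    [255,0,0,-0.01,0,0,0],
    [255,0,0,0,0,0,0],
    [255,0,0,0,0,0,0],
    [255,0,0,0,0,0,0],
    [255,0,0,0,0,0,0],
    [255,0,0,0,0,0,0],
    [255,0,0,0,0,0,0],
  ],
)

```text
clock: 6.18
position: [0.4839, -0.0386, 0.3279]
orientation: [-0.0, 0.523, 0.853, -0.0]
wrist_force: [-0.4, -0.6, -6.1]
finger_gap: 0.0115
```

```bash
python3 st.py
python3 - <<'E'
from station import robot, eyes
from h import *
for n in ("scene","top"):
    p,d=eyes.camera(n); cv2.imwrite(f"pics/{n}1.png",cv2.resize(p[:,:,::-1],None,fx=1.5,fy=1.5)); np.savez(f"pics/{n}1.npz",p=p,d=d)
E
```

```text
t 6.18 pos [ 0.4839 -0.0386  0.3279] xyaw 116.99 z [-0.001 -0.    -1.   ] gap 0.0115 F [-0.4 -0.6 -6.1] q [-0.48  0.06  0.52  1.8  -0.03  1.29  2.09]
```

View pics/scene1.png

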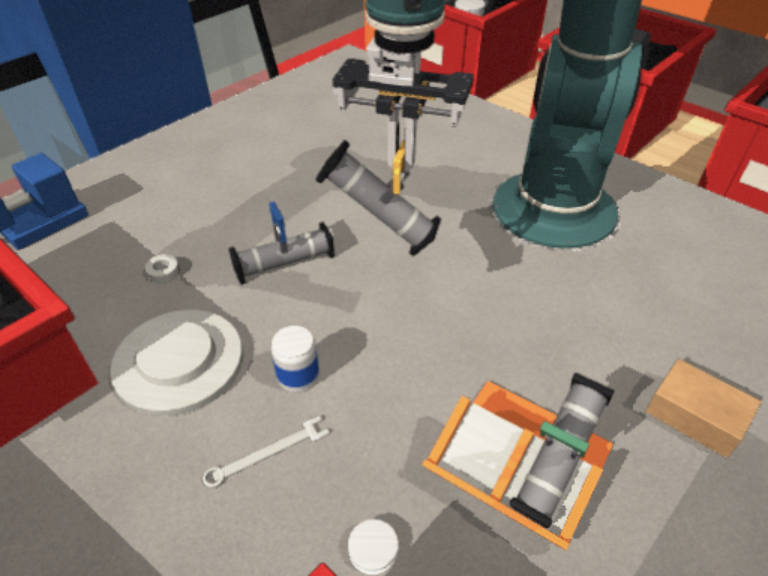

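>>> carry_out(
  plan=[
    [255,0,0,0,0,0,0.05],
    [255,0,0,0,0,0,0.1],
    [255,0,0,0,0,0,0.12],
    [255,0,0,0,0,0,0.12],
    [255,0,0,0,0,0,0.12],
    [255,0,0,0,0,0,0.12],
    [255,0,0,0,0,0,0.12],
    [255,0,0,0,0,0,0.12],
    [255,0,0,0,0,0,0.12],
    [255,0,0,0,0,0,0.12],
    [255,0,0,0,0,0,0.12],
    [255,0,0,0,0,0,0.12],
    [255,0,0,0,0,0,0.12],
    [255,0,0,0,0,0,0.12],
    [255,0,0,0,0,0,0.12],
    [255,0,0,0,0,0,0.12],
    [255,0,0,0,0,0,0.055],
    [255,0,0,0,0,0,0],
    [255,0,0,0,0,0,0],
  ],
)

```text
clock: 7.87
position: [0.4841, -0.0385, 0.3284]
orientation: [0.0, 0.997, 0.08, -0.0]
wrist_force: [0.7, -0.4, -6.0]
finger_gap: 0.0119
```

```bash
python3 st.py .610 .2515 .25
python3 - <<'E'
from station import eyes
from h import *
for n,pts in (("scene",[(285,155),(222,107),(228,118)]),):
    W=cloud(np.load(f"pics/{n}1.npz")["d"],eyes.calibration(n))
    for u,v in pts: print(W[v,u].round(3))
E
```

```text
t 7.87 pos [ 0.4841 -0.0385  0.3284] xyaw 9.13 z [-0. -0. -1.] gap 0.0119 F [ 0.7 -0.4 -6. ] q [-0.55  0.06  0.6   1.8  -0.04  1.29  0.22]
tool delta [ 0.1704 -0.2663  0.0784]
[0.479 0.015 0.229]
[ 0.55  -0.113  0.338]
[ 0.543 -0.105  0.309]
```

>>> carry_out(
  plan=[
    [255,0.004,-0.006,0,0,0,0],
    [255,0.008,-0.012,0,0,0,0],
    [255,0.011,-0.017,0,0,0,0],
    [255,0.0125,-0.02,0,0,0,0],
    [255,0.0125,-0.02,0,0,0,0],
    [255,0.0125,-0.02,0,0,0,0],
    [255,0.0125,-0.02,0,0,0,0],
    [255,0.0125,-0.02,0,0,0,0],
    [255,0.0125,-0.02,0,0,0,0],
    [255,0.0125,-0.02,0,0,0,0],
    [255,0.0125,-0.02,0,0,0,0],
    [255,0.0125,-0.02,0,0,0,0],
    [255,0.0125,-0.018,0,0,0,0],
    [255,0.011,-0.015,0,0,0,0],
    [255,0.008,-0.01,0,0,0,0],
    [255,0.005,-0.006,0,0,0,0],
    [255,0,0,0,0,0,0],
    [255,0,0,0,0,0,0],
    [255,0,0,0,0,0,0],
    [255,0,0,0,0,0,0],
  ],
)

```text
clock: 9.53
position: [0.6125, 0.2484, 0.3287]
orientation: [-0.0, 0.997, 0.078, 0.0]
wrist_force: [-0.2, -0.2, -6.3]
finger_gap: 0.0115
```

>>> carry_out(
  plan=[
    [255,0,0,0,0,0,0],
    [255,0,0,0,0,0,0],
    [255,0,0,0,0,0,0],
    [255,0,0,0,0,0,0],
    [255,0,0,0,0,0,0],
    [255,0,0,0,0,0,0],
  ],
)

```text
clock: 10.03
position: [0.6127, 0.2491, 0.3285]
orientation: [0.0, 0.997, 0.078, -0.0]
wrist_force: [-0.9, 1.2, -5.5]
finger_gap: 0.0119
```

```bash
python3 st.py .6114 .2518 .183
python3 - <<'E'
from station import robot, eyes
from h import *
for n in ("scene","top"):
    p,d=eyes.camera(n); cv2.imwrite(f"pics/{n}2.png",cv2.resize(p[:,:,::-1],None,fx=1.5,fy=1.5)); np.savez(f"pics/{n}2.npz",p=p,d=d)
E
```

```text
t 10.03 pos [0.6127 0.2491 0.3285] xyaw 8.99 z [-0. -0. -1.] gap 0.0119 F [-0.9  1.2 -5.5] q [-0.74  0.43  0.45  1.36 -0.19  1.39 -0.13]
tool delta [-0.0008 -0.0029  0.1455]
```

View pics/scene2.png

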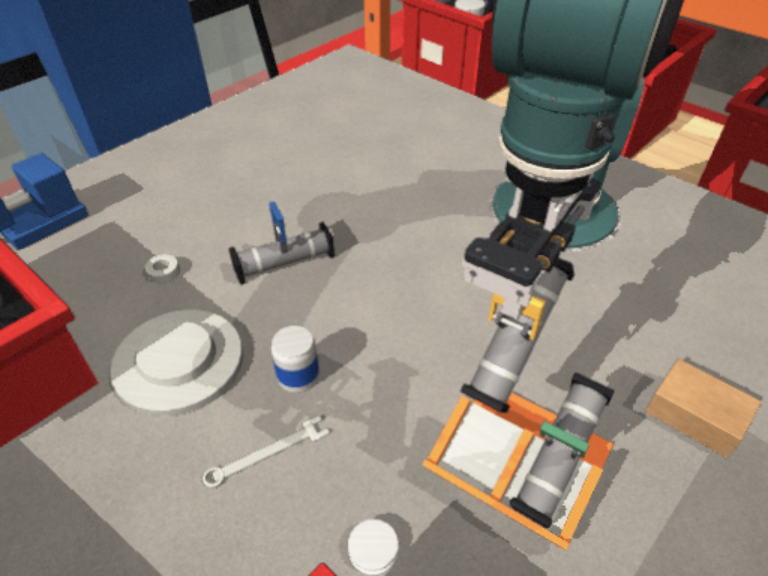

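View pics/top2.png

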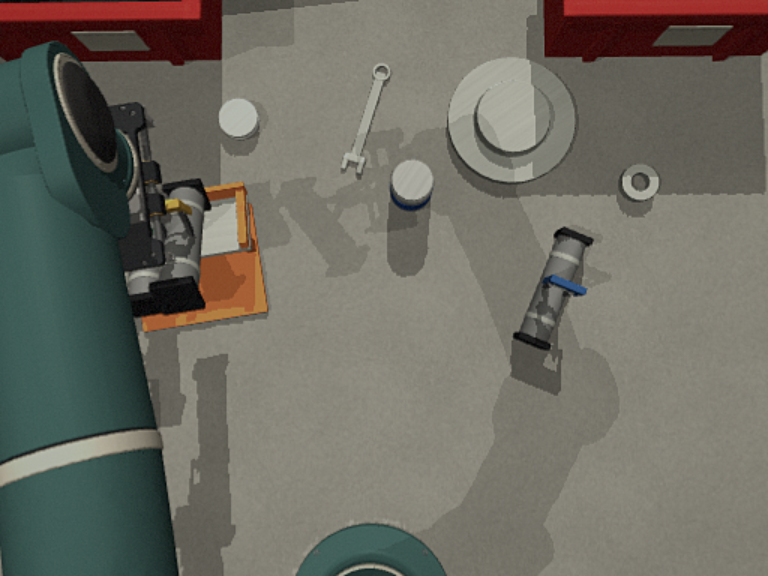

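>>> carry_out(
  plan=[
    [255,0,-0.003,0.01,0,0,0],
    [255,0,0,0.02,0,0,0],
    [255,0,0,0.025,0,0,0],
    [255,0,0,0.025,0,0,0],
    [255,0,0,0.02,0,0,0],
    [255,0,0,0.012,0,0,0],
    [255,0,0,0.006,0,0,0],
    [255,0,0,0.004,0,0,0],
    [255,0,0,0.004,0,0,0],
    [255,0,0,0.004,0,0,0],
    [255,0,0,0,0,0,0],
    [255,0,0,0,0,0,0],
  ],
)

```text
clock: 11.13
position: [0.6124, 0.2522, 0.1989]
orientation: [-0.0, 0.997, 0.078, 0.0]
wrist_force: [1.6, -0.5, -5.3]
finger_gap: 0.0118
```

>>> carry_out(
  plan=[
    [255,0,0,0.003,0,0,0],
    [255,0,0,0.003,0,0,0],
    [255,0,0,0.002,0,0,0],
    [255,0,0,0.002,0,0,0],
    [255,0,0,0,0,0,0],
    [255,0,0,0,0,0,0],
  ],
)

```text
clock: 11.63
position: [0.6122, 0.252, 0.1883]
orientation: [0.0, 0.997, 0.078, -0.0]
wrist_force: [1.0, 0.8, -5.5]
finger_gap: 0.0119
```

```bash
python3 st.py .6114 .2518 .183
python3 - <<'E'
from station import robot, eyes
from h import *
p,d=eyes.camera("scene"); cv2.imwrite("pics/scene3.png",cv2.resize(p[140:370,250:450,::-1],None,fx=2.6,fy=2.6,interpolation=cv2.INTER_CUBIC)); np.savez("pics/scene3.npz",p=p,d=d)
E
```

```text
t 11.63 pos [0.6122 0.252  0.1883] xyaw 8.99 z [-0. -0. -1.] gap 0.0119 F [ 1.   0.8 -5.5] q [-0.73  0.53  0.42  1.54 -0.23  1.12 -0.1 ]
tool delta [-0.0008  0.0001  0.0053]
```

View pics/scene3.png

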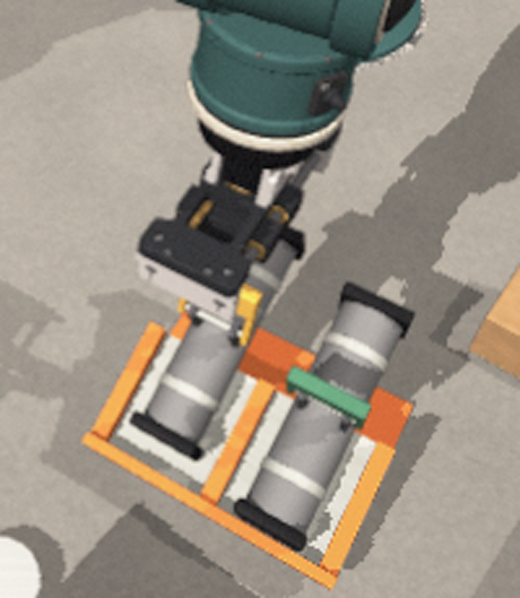

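```bash
cat > bay.py <<'E'
from station import eyes
from h import *
import sys
def rep(d,name="scene"):
    X=cloud(d,eyes.calibration(name)).reshape(-1,3)
    M=(R.from_euler("z",9,degrees=True)*R.from_euler("y",25,degrees=True)).as_matrix()
    b=(X-[.5805,.2469,.0842])@M
    t=b[(abs(b[:,1])<.04)&(b[:,0]>-.12)&(b[:,0]<.112)&(b[:,2]>.025)&(b[:,2]<.2)]
    for lo in np.arange(-.12,.115,.01):
        q=t[(t[:,0]>=lo)&(t[:,0]<lo+.01)]
        if len(q)>8: print("x %.3f n %d y[%.4f %.4f] ztop %.4f"%(lo+.005,len(q),*np.percentile(q[:,1],[2,98]),np.percentile(q[:,2],97)))
    return b
if __name__=="__main__": rep(np.load(sys.argv[1])["d"],sys.argv[2])
E
python3 bay.py pics/scene3.npz scene
```

```text
x -0.115 n 19 y[0.0218 0.0285] ztop 0.1909
x -0.105 n 50 y[0.0150 0.0292] ztop 0.1939
x -0.095 n 67 y[0.0131 0.0292] ztop 0.1974
x -0.085 n 43 y[0.0129 0.0338] ztop 0.1986
x -0.075 n 46 y[0.0122 0.0338] ztop 0.1966
x -0.065 n 67 y[0.0039 0.0322] ztop 0.1964
x -0.055 n 59 y[0.0046 0.0260] ztop 0.0607
x -0.045 n 23 y[0.0057 0.0259] ztop 0.0582
x -0.035 n 21 y[0.0171 0.0278] ztop 0.1351
x -0.025 n 64 y[0.0098 0.0305] ztop 0.1375
x -0.015 n 66 y[0.0075 0.0303] ztop 0.1315
x -0.005 n 209 y[-0.0262 0.0300] ztop 0.1074
x 0.005 n 134 y[-0.0231 0.0260] ztop 0.0934
x 0.015 n 117 y[-0.0200 0.0256] ztop 0.0591
x 0.025 n 120 y[-0.0209 0.0259] ztop 0.0585
x 0.035 n 116 y[-0.0210 0.0256] ztop 0.0583
x 0.045 n 119 y[-0.0210 0.0267] ztop 0.0583
x 0.055 n 129 y[-0.0209 0.0266] ztop 0.0572
x 0.065 n 119 y[-0.0204 0.0261] ztop 0.0567
x 0.075 n 124 y[-0.0207 0.0259] ztop 0.0562
x 0.085 n 142 y[-0.0260 0.0297] ztop 0.0593
x 0.095 n 59 y[-0.0250 0.0293] ztop 0.0587
```

>>> carry_out(
  plan=[
    [255,0,0,0.002,0,0,0],
    [255,0,0,0.002,0,0,0],
    [255,0,0,0.0015,0,0,0],
    [255,0,0,0,0,0,0],
    [255,0,0,0,0,0,0],
    [255,0,0,0,0,0,0],
  ],
)

```text
clock: 12.18
position: [0.6123, 0.252, 0.1829]
orientation: [0.0, 0.997, 0.078, 0.0]
wrist_force: [1.5, -0.7, -5.5]
finger_gap: 0.0118
```

```bash
python3 st.py .6114 .2518 .183
python3 - <<'E'
from station import robot, eyes
import numpy as np
p,d=eyes.camera("scene"); np.savez("pics/scene4.npz",p=p,d=d)
E
python3 bay.py pics/scene4.npz scene | tail -9
```

```text
t 12.18 pos [0.6123 0.252  0.1829] xyaw 8.99 z [ 0. -0. -1.] gap 0.0118 F [ 1.5 -0.7 -5.5] q [-0.73  0.53  0.42  1.55 -0.23  1.11 -0.1 ]
tool delta [-0.0009  0.0001 -0.0001]
x 0.015 n 111 y[-0.0204 0.0254] ztop 0.0550
x 0.025 n 117 y[-0.0206 0.0253] ztop 0.0552
x 0.035 n 115 y[-0.0204 0.0258] ztop 0.0558
x 0.045 n 118 y[-0.0209 0.0258] ztop 0.0555
x 0.055 n 127 y[-0.0225 0.0271] ztop 0.0554
x 0.065 n 121 y[-0.0205 0.0262] ztop 0.0554
x 0.075 n 119 y[-0.0204 0.0259] ztop 0.0557
x 0.085 n 134 y[-0.0260 0.0280] ztop 0.0580
x 0.095 n 137 y[-0.0262 0.0297] ztop 0.0586
```

>>> carry_out(
  plan=[
    [255,0,0,0.001,0,0,0],
    [255,0,0,0.001,0,0,0],
    [255,0,0,0,0,0,0],
    [255,0,0,0,0,0,0],
    [255,0,0,0,0,0,0],
  ],
)

```text
clock: 12.65
position: [0.6122, 0.252, 0.1809]
orientation: [0.0, 0.997, 0.078, 0.0]
wrist_force: [1.0, 0.2, -4.7]
finger_gap: 0.0122
```

```bash
python3 st.py .6114 .2518 .183
python3 - <<'E'
from station import robot, eyes
import numpy as np
p,d=eyes.camera("scene"); np.savez("pics/scene5.npz",p=p,d=d)
E
python3 bay.py pics/scene5.npz scene | tail -9
```

```text
t 12.65 pos [0.6122 0.252  0.1809] xyaw 8.99 z [ 0. -0. -1.] gap 0.0122 F [ 1.   0.2 -4.7] q [-0.73  0.53  0.42  1.55 -0.23  1.11 -0.1 ]
tool delta [-0.0009  0.0001 -0.0021]
x 0.015 n 110 y[-0.0197 0.0259] ztop 0.0538
x 0.025 n 116 y[-0.0208 0.0256] ztop 0.0539
x 0.035 n 117 y[-0.0206 0.0253] ztop 0.0536
x 0.045 n 112 y[-0.0202 0.0259] ztop 0.0545
x 0.055 n 126 y[-0.0219 0.0269] ztop 0.0554
x 0.065 n 121 y[-0.0205 0.0265] ztop 0.0547
x 0.075 n 122 y[-0.0205 0.0262] ztop 0.0545
x 0.085 n 127 y[-0.0235 0.0265] ztop 0.0579
x 0.095 n 164 y[-0.0259 0.0297] ztop 0.0592
```

>>> carry_out(
  plan=[
    [200,0,0,0,0,0,0],
    [150,0,0,0,0,0,0],
    [100,0,0,0,0,0,0],
    [50,0,0,0,0,0,0],
    [0,0,0,0,0,0,0],
    [0,0,0,0,0,0,0],
    [0,0,0,0,0,0,0],
    [0,0,0,0,0,0,0],
    [0,0,0,0,0,0,0],
    [0,0,0,0,0,0,0],
    [0,0,0,0,0,0,0],
    [0,0,0,0,0,0,0],
  ],
)

```text
clock: 13.7
position: [0.6122, 0.2521, 0.1809]
orientation: [0.0, 0.997, 0.078, -0.0]
wrist_force: [0.4, 0.4, -0.1]
finger_gap: 0.0886
```

```bash
python3 st.py
python3 - <<'E'
from station import robot, eyes
from h import *
p,d=eyes.camera("scene"); np.savez("pics/scene6.npz",p=p,d=d)
cv2.imwrite("pics/scene6.png",cv2.resize(p[140:370,250:450,::-1],None,fx=2.6,fy=2.6,interpolation=cv2.INTER_CUBIC))
E
python3 bay.py pics/scene6.npz scene | tail -9
```

```text
t 13.7 pos [0.6122 0.2521 0.1809] xyaw 9.0 z [-0. -0. -1.] gap 0.0886 F [ 0.4  0.4 -0.1] q [-0.73  0.53  0.42  1.55 -0.23  1.11 -0.1 ]
x 0.025 n 191 y[-0.0184 0.0251] ztop 0.1653
x 0.035 n 162 y[-0.0208 0.0250] ztop 0.1454
x 0.045 n 113 y[-0.0202 0.0259] ztop 0.0538
x 0.055 n 123 y[-0.0222 0.0271] ztop 0.0554
x 0.065 n 124 y[-0.0208 0.0263] ztop 0.0547
x 0.075 n 122 y[-0.0203 0.0263] ztop 0.0540
x 0.085 n 126 y[-0.0228 0.0267] ztop 0.0581
x 0.095 n 162 y[-0.0258 0.0297] ztop 0.0593
x 0.105 n 14 y[-0.0209 0.0266] ztop 0.0370
```

View pics/scene6.png

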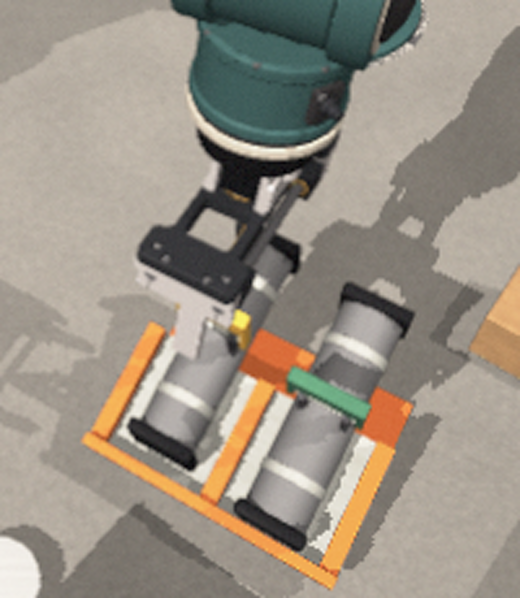

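>>> carry_out(
  plan=[
    [0,0,0,-0.008,0,0,0],
    [0,0,0,-0.015,0,0,0],
    [0,0,0,-0.025,0,0,0],
    [0,0,0,-0.035,0,0,0],
    [0,0,0,-0.04,0,0,0],
    [0,0,0,-0.04,0,0,0],
    [0,0,0,-0.03,0,0,0],
    [0,-0.035,0,0,0,0,0],
    [0,-0.035,0,0,0,0,0],
    [0,-0.035,0,0,0,0,0],
    [0,-0.035,0,0,0,0,0],
    [0,-0.035,0,0,0,0,0],
    [0,0,0,0,0,0,0],
    [0,0,0,0,0,0,0],
  ],
)

```text
clock: 14.92
position: [0.4385, 0.2248, 0.3754]
orientation: [-0.001, 0.997, 0.079, 0.001]
wrist_force: [0.8, 0.5, -0.4]
finger_gap: 0.0937
```

```bash
python3 st.py
python3 - <<'E'
from station import robot, eyes
from h import *
for n in("top","scene"):
    p,d=eyes.camera(n); np.savez(f"pics/{n}7.npz",p=p,d=d)
    cv2.imwrite(f"pics/{n}7.png",cv2.resize(p[...,::-1],None,fx=1.5,fy=1.5,interpolation=cv2.INTER_CUBIC))
E
python3 bay.py pics/scene7.npz scene
```

```text
t 14.92 pos [0.4385 0.2248 0.3754] xyaw 9.07 z [ 0.001  0.002 -1.   ] gap 0.0937 F [ 0.8  0.5 -0.4] q [-0.94  0.05  0.42  1.7  -0.02  1.39 -0.35]
x -0.105 n 15 y[-0.0215 0.0256] ztop 0.0497
x -0.095 n 135 y[-0.0248 0.0288] ztop 0.0514
x -0.085 n 118 y[-0.0225 0.0257] ztop 0.0489
x -0.075 n 98 y[-0.0206 0.0252] ztop 0.0488
x -0.065 n 100 y[-0.0203 0.0251] ztop 0.0488
x -0.055 n 115 y[-0.0217 0.0262] ztop 0.0500
x -0.045 n 105 y[-0.0208 0.0256] ztop 0.0501
x -0.035 n 106 y[-0.0203 0.0251] ztop 0.0495
x -0.025 n 108 y[-0.0199 0.0254] ztop 0.0509
x -0.015 n 11 y[0.0032 0.0257] ztop 0.0509
x -0.005 n 108 y[-0.0240 0.0303] ztop 0.1339
x 0.005 n 308 y[-0.0268 0.0300] ztop 0.1336
x 0.015 n 114 y[-0.0206 0.0255] ztop 0.0515
x 0.025 n 115 y[-0.0202 0.0257] ztop 0.0521
x 0.035 n 116 y[-0.0211 0.0254] ztop 0.0533
x 0.045 n 115 y[-0.0204 0.0258] ztop 0.0540
x 0.055 n 127 y[-0.0216 0.0272] ztop 0.0548
x 0.065 n 123 y[-0.0208 0.0265] ztop 0.0547
x 0.075 n 120 y[-0.0208 0.0262] ztop 0.0556
x 0.085 n 126 y[-0.0233 0.0265] ztop 0.0580
x 0.095 n 164 y[-0.0261 0.0297] ztop 0.0584
x 0.105 n 12 y[-0.0215 0.0254] ztop 0.0382
```

View pics/scene7.png

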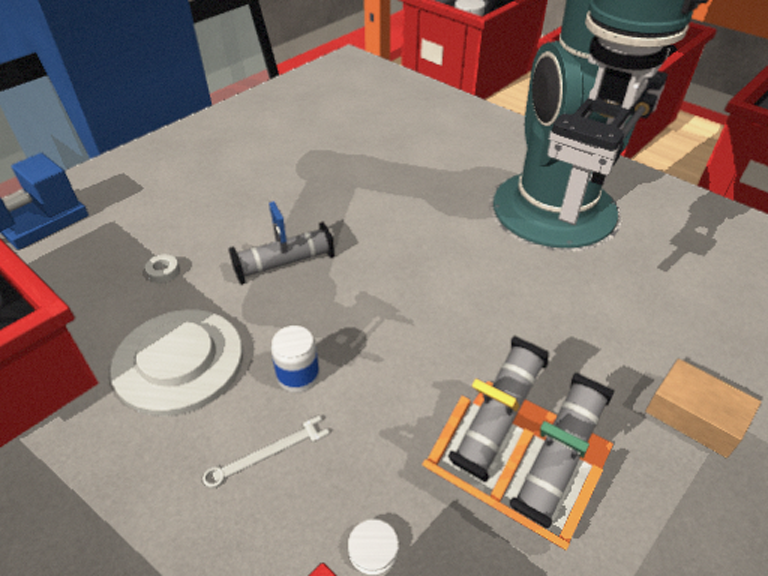

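```bash
python3 -c "
from station import robot
print(robot.finish_job())"
```

```text
the job is handed in; nothing more can be done
None
```

The yellow-handled canister is in the empty bay with its heavy end low, just short of the stop. It is released, and the job is handed in at about 15 s of the 45 s allowed.

- **Heavy end:** I gripped the bar and lifted. The end towards +y dipped, confirmed by depth (0.23 m against 0.34 m at the other end). I turned it 108° to point down the slope, lowered it until it lay along the bed, and let go.
- **Final position:** In the bay frame the last depth picture put the canister's centre at about 0 mm along the slope. It was about 2 mm off across and about 26 mm above the bed. It lay about 2° shallower than the 25° slope, inside the limit.
- **Still and clear:** The picture taken after I backed the arm off matched the one taken just after release. The gripper is open and clear of everything. I didn't measure the canister's speed separately.
- **Blue canister:** It sits at the same pixels as before in the scene picture, about (283, 250).
- **A reading I checked:** While lowering, the wrist force stayed near 5.5 N even though the canister's low end seemed to be touching the bed. This fits the weight lying close under the pivot. It fell to about 0 after release.

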